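# Open the battery box and put a drone pack away

## Task

Push the hinged lid of the steel battery box up and over past its balance point, so that it stays open by itself with nothing touching it. Then lay the drone's battery pack flat on the floor of the box, lowering it in gently rather than dropping it, and leave the lid standing open. Leave the solder reel, the dispenser jar and the spray can standing where they are.

Things in the scene. Friction and masses are not known exactly. Their poses are not given: they have to be found in the camera images.
- battery_box: dark grey steel box fixed to the bench, 150 mm (x, front to back) x 190 mm (y) x 85 mm high, walls and floor 5 mm, empty, hollow 140 x 180 x 80 mm deep; origin at the centre of its underside on the bench, z up. Its front (-x side) faces roughly to the robot's left (+y). The hinge line of its lid runs along y at x = +75 mm, z = 85 mm (far top rim).
- lid (a joint): angle of the box's flat steel lid, rad: 0 shut and level, grows as its front edge swings up and over to the robot's right; stop at 1.95. About 0.25 kg, swings freely, no latch or spring: let go below about 1.55 (upright) it falls shut, past that it falls back on its stop and stays. Plate 6 mm thick, 154 mm long from the hinge, 194 mm wide; underside at z = 85 mm when shut.
- lid_edge (a point): middle of the free edge of the lid's front lip, at half thickness, 181 mm from the hinge line, 88 mm above the bench when shut. The lip is a 100 mm wide, 6 mm thick tab level with the lid, standing out 31 mm past the box's front with open air under it, to be lifted from below. Axes: x along the lid from lip to hinge, y along the hinge, z out of its upper side.
- pack: battery pack: silver-grey block with a black band near one end and a small yellow connector stub on the other; block 105 mm long (x) x 36 mm wide (y) x 30 mm high (z), and the stub, 17 mm wide, sticks out 15 mm from its +x end; origin at the centre of the block's underside, z up; about 0.19 kg; lies flat on the bench, left of the box.
- spool: aluminium reel of solder, 60 mm across, 50 mm high, standing; origin at its underside; leave it alone
- dispenser: white plastic dispenser jar with steel cap, 54 mm across, 105 mm high, standing; origin at its underside; leave it alone
- spray_can: steel spray can with blue band, 62 mm across, 140 mm high, standing; origin at its underside; leave it alone
Things that resemble listed ones, but are neither listed nor needed, are in the scene too. There is more than one size of the pack; the job needs the smallest.

How it is judged:
On the way:
1. the lid stands open by itself, back on its stop and still, with the robot not touching it and the pack not yet in the box (value of joint lid above 1.8 rad and velocity of joint lid between -0.1 and 0.1 rad/s and contact force between each of the arm, the fingers and lid below 0.05 N and (horizontal distance between pack and battery_box above 0.14 m or height (world z) of pack above 0.09 m)), for 0.3 s.
At the end, for the whole second after the job is handed in: The lid is at rest at more than 1.8 rad (back on its stop), and the pack lies at rest inside the box on its floor: its origin within the box's inner walls and less than 45 mm above the bench, its long axis level within 0.15 rad, released (value of joint lid above 1.8 rad and velocity of joint lid between -0.1 and 0.1 rad/s and x of pack in the frame of battery_box between -0.07 and 0.07 m and y of pack in the frame of battery_box between -0.09 and 0.09 m and z of pack in the frame of battery_box below 0.045 m and angle between pack's own x axis and vertical between 1.42 and 1.72 rad and linear speed of pack below 0.02 m/s and angular speed of pack below 0.1 rad/s and contact force between pack and lid below 0.05 N); the robot touches nothing.
It fails at once if the pack is dropped: it moves faster than 0.8 m/s (a fall of more than about 30 mm) while the fingers do not touch it (linear speed of pack above 0.8 m/s and contact force between the fingers and pack below 0.05 N).
It fails at once if the solder reel, the dispenser jar or the spray can is shifted more than 40 mm or knocked over (distance of any of spool, dispenser, spray_can from where it was at the start of the episode above 0.04 m or angle between any of spool, dispenser, spray_can's own z axis and vertical above 0.5 rad).
It also fails if it takes over 64 s, if anything falls off the work surface, if the arm or the gripper's body presses on something with over 40 N, if the wrist force passes 120 N, or if a joint passes its speed limit or range.

## Robot

A 7-joint arm with a two-finger parallel gripper is mounted at the origin on the work surface. World frame = base frame: x ahead of the robot, y to its left, z up, the work surface at z = 0. Lengths are in m, angles in rad, forces in N, time in s.
With the tool pointing down it reaches from about 0.425 to 0.875 m from the base axis. Payload 4.7 kg.
Tool frame: the origin (TCP) lies at the very end of the fingers, on their centre line; the grasp point (between the pads) lies 19 mm behind it; z points along the fingers, y is the line along which they close (so a half turn about z gives the same grasp; the last joint's range is limited). The gripper opens to 85 mm and grips with 20 to 120 N. Pads are 22 mm wide; open, the fingers measure 114 mm over their backs; the gripper's body (76 mm by 85 mm) begins 54 mm behind the grasp point. The pads swing forward as they close: fully open they stand 13 mm farther back than shut.
Start: joints at [1.32, 0.321, -0.07, 1.45, 0.023, 1.371, -0.057], TCP at [0.17, -0.627, 0.231] pointing down, gripper open.
Joint ranges: [-2.86, 2.86], [-0.3, 2.09], [-1.38, 1.24], [0.06, 2.45], [-1.56, 4.7], [0.09, 2.05], [-2.69, 2.69]. Speed limits (rad/s): [2.57, 2.57, 3.14, 3.14, 3.14, 3.14, 3.14].

## Interface

Orientations are given as [roll, pitch, yaw] about the fixed x, y, z axes, in that order (R = Rz(yaw) Ry(pitch) Rx(roll)).
In Python, from plant import * gives the robot as it stands.
- The arm moves only by the tool move_arm, never from a script. Its argument "steps" is a list of rows, each an object with "offset": the shift along the tool's x, y, z in cm, a list of three; "rotation": the turn, a rotation vector about the tool's x, y, z in rad, a list of three; "hand": the opening, from 0 (shut) to 1 (fully open). In form: [{"offset": [dx, dy, dz], "rotation": [rx, ry, rz], "hand": hand}, ...]. A call has 1 to 20 rows; each row shifts and turns the commanded pose from where the row before left it, along the tool's axes as they then stand; what a row does not reach is not made up. A row lasts 1/10 s, in which the tool goes at most 50 mm and 8.59 degrees, less where a joint would pass 70% of its speed; a pose out of reach is approached as far as the arm can. A call with a gripper value outside its range is refused whole. The fingers move at their own pace and stop on an object; the grip force is fixed at half the most. Time passes only in rows, so rows that do not move let the fingers close. It gives the time, the measured TCP pose, the force, the opening and the grip force at its end, in the units of the state.
- get_state(): the state, without advancing time (a new reading comes with each control period).
- grab_frame(name): name is "side" or "top"; returns a dict with "image" (400x640x3 uint8, blue, green, red), "K" (3x3 intrinsics, pixels), "T" (4x4, takes a point from camera to world coordinates). Camera axes: x right, y down, z forward; pixel columns grow to the right and rows downward; lengths in m; the calibration is good to about 2 mm. A picture is of the moment at which its call begins. There is no depth.
- hand_in(): hands the job in; it is judged then, once.
The state is a dict: "clock": time; "joint_positions": joint angles; "joint_vel": joint speeds; "joint_torque": joint torques, N m; "tool_pos": TCP position; "eef_rot": TCP orientation; "force": force on the tool from outside, world axes, zero at the start; "ft_torque": the same for the moment, N m; "gripper_width": finger opening in m; "gripper_force": force on a finger pad.
Only numpy, scipy, OpenCV 4.12 (cv2) and the standard library are available. Lean on these libraries where they do the work, as an engineer would, in place of code of your own. Each camera call takes 0.05 s, during which the arm holds its last target. There are 200 camera calls.

## Working session

There is one attempt and no reset: what is moved stays moved. The work goes in short steps, Python scripts to look and compute and a tool call to move; the robot and the scene stay as the last step left them, time stands still between calls to the robot, and variables do not carry over. Pictures are saved under pics/ and viewed, at most 10 in all, crops included, and the job is handed in when it is done.

Besides the shell and the picture viewer there is one more tool, called after "Request:" as name(argument=value, ...), one argument or row to a line, values as JSON. move_arm: Moves the arm, as the interface text tells. Its arguments: {"type":"object","properties":{"steps":{"type":"array"}},"required":["steps"]}

```bash
ls; mkdir -p pics
python3 - <<'E'
from plant import *
import cv2
for n in("top","side"):
    f=grab_frame(n); cv2.imwrite(f"pics/{n}0.png",f["image"]); print(n,f["K"].round(1).tolist(),f["T"].round(3).tolist())
s=get_state(); print(s)
E
```

```text
pics
top [[505.0, 0.0, 321.7], [0.0, 505.0, 195.4], [0.0, 0.0, 1.0]] [[-0.025, -0.992, 0.123, 0.349], [-1.0, 0.024, -0.014, 0.202], [0.011, -0.124, -0.992, 1.395], [0.0, 0.0, 0.0, 1.0]]
side [[391.7, 0.0, 314.7], [0.0, 391.7, 202.5], [0.0, 0.0, 1.0]] [[0.883, -0.278, 0.378, 0.117], [-0.469, -0.518, 0.715, -0.521], [-0.003, -0.809, -0.588, 0.663], [0.0, 0.0, 0.0, 1.0]]
{'clock': 0.1, 'joint_positions': array([ 1.32011127,  0.3217452 , -0.07006179,  1.45154771,  0.0225861 ,
        1.37077948, -0.05689512]), 'joint_vel': array([-0.00179589, -0.00383614,  0.00121975, -0.00266702, -0.00077856,
       -0.00019358, -0.00137689]), 'joint_torque': array([ 3.59319720e-04, -4.94877219e+01, -3.83915752e-01, -3.15208304e+01,
        1.28612507e-02,  7.46847392e-03,  5.83910008e-06]), 'tool_pos': array([ 0.16992814, -0.62690659,  0.23033772]), 'eef_rot': array([-3.13990134e+00,  8.56024436e-05,  2.64793215e-01]), 'force': array([0.42344773, 1.24195076, 0.51054895]), 'ft_torque': array([-0.01436584,  0.04235658, -0.01777425]), 'gripper_force': 0.0, 'gripper_width': 0.0852047549345109}
```

View pics/top0.png

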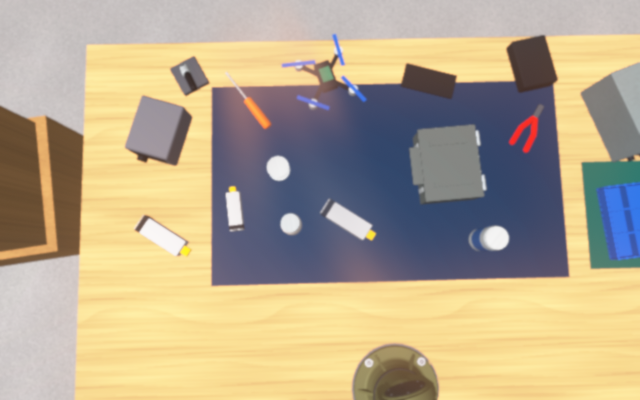

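View pics/side0.png

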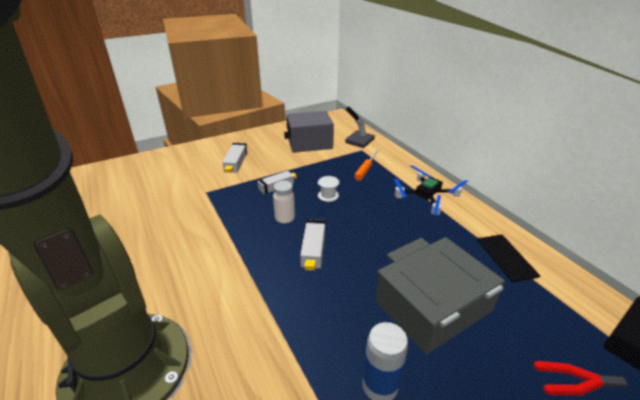

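Top view: the box is at about (448,163) with its lip at (415,167). Three packs lie at (235,208), (348,220) and (162,236). The reel is at (278,168), the jar at (290,223) and the can at (490,238). The side view agrees. The pack at (235,208) looks smallest, so I'll measure it.

```bash
cat > h.py <<'E'
import numpy as np, cv2
from plant import *
def ray(f,u,v,z):
    T=f["T"]; d=T[:3,:3]@np.linalg.solve(f["K"],[u,v,1.]); o=T[:3,3]; return o+d*(z-o[2])/d[2]
def px(f,p):
    T=f["T"]; c=T[:3,:3].T@(np.array(p)-T[:3,3]); q=f["K"]@c; return q[:2]/q[2]
E
python3 - <<'E'
from h import *
f=grab_frame("top"); im=f["image"]; hsv=cv2.cvtColor(im,cv2.COLOR_BGR2HSV)
g=im.astype(int)
# non-mat: not (blue mat)
m=((g[...,0]-g[...,2]<25)|(g.max(2)>150)).astype(np.uint8); 
m[:, :216]=0; m[:,556:]=0; m[:92]=0; m[272:]=0
n,l,st,c=cv2.connectedComponentsWithStats(m)
for i in range(1,n):
    if st[i,4]<120: continue
    pts=cv2.findContours((l==i).astype(np.uint8),0,2)[0][0]
    r=cv2.minAreaRect(pts)
    b=cv2.boxPoints(r)
    print(i,st[i].tolist(),c[i].round(1),"z.03:",[ray(f,*q,.03)[:2].round(3).tolist() for q in b], "ctr",ray(f,*c[i],.03)[:2].round(3), "mean", im[l==i].mean(0).round())
# yellow
y=cv2.inRange(hsv,(20,170,120),(35,255,255)); n,l,st,c=cv2.connectedComponentsWithStats(y)
for i in range(1,n):
    if 15<st[i,4]<400 : print("yel",st[i].tolist(),ray(f,*c[i],.015).round(3))
# bright silver
s=cv2.inRange(hsv,(0,0,150),(180,60,255)); n,l,st,c=cv2.connectedComponentsWithStats(s)
for i in range(1,n):
    if 100<st[i,4]<2000 and st[i,1]>150: print("sil",st[i].tolist(),c[i].round(1),cv2.minAreaRect(np.argwhere(l==i)[:,::-1].astype(np.float32)))
a=cv2.resize(im[185:255,125:385],None,fx=3,fy=3,interpolation=2);b=cv2.resize(im[110:215,395:500],None,fx=3,fy=3,interpolation=2)
c=np.zeros((210+315,780,3),np.uint8);c[:210]=a;c[210:,:315]=b
cv2.imwrite("pics/c1.png",c)
E
```

```text
1 [216, 92, 128, 140, 8658] [264.5 135. ] z.03: [[0.816, 0.47], [0.809, 0.116], [0.42, 0.128], [0.429, 0.47]] ctr [0.69  0.337] mean [129. 115. 131.]
3 [421, 92, 33, 7, 137] [441.3  94.1] z.03: [[0.804, -0.103], [0.802, -0.193], [0.785, -0.192], [0.787, -0.102]] ctr [ 0.797 -0.159] mean [65. 59. 70.]
6 [508, 103, 37, 51, 773] [527.8 129.3] z.03: [[0.653, -0.332], [0.781, -0.414], [0.744, -0.47], [0.618, -0.388]] ctr [ 0.69  -0.395] mean [ 71.  61. 177.]
7 [409, 124, 78, 80, 5066] [447.1 163.8] z.03: [[0.696, -0.056], [0.716, -0.258], [0.503, -0.269], [0.484, -0.072]] ctr [ 0.598 -0.165] mean [130. 133. 131.]
8 [320, 199, 57, 43, 1132] [348.2 220.8] z.03: [[0.471, 0.193], [0.517, 0.161], [0.422, 0.027], [0.377, 0.059]] ctr [0.448 0.113] mean [191. 195. 199.]
9 [280, 213, 22, 23, 402] [290.5 223.8] z.03: [[0.473, 0.297], [0.472, 0.24], [0.412, 0.242], [0.414, 0.298]] ctr [0.443 0.269] mean [207. 203. 202.]
10 [479, 225, 31, 26, 616] [494.3 237.9] z.03: [[0.427, -0.242], [0.425, -0.324], [0.358, -0.319], [0.36, -0.237]] ctr [ 0.392 -0.281] mean [216. 214. 213.]
12 [329, 242, 76, 30, 136
[... 888 characters left out ...]
48.5 220.6] ((348.66851806640625, 220.7303466796875), (44.94390869140625, 18.761960983276367), 32.0053825378418)
sil [280, 213, 21, 22, 357] [289.7 223.2] ((290.0, 223.5), (21.0, 20.0), 90.0)
sil [139, 218, 48, 38, 857] [162.2 236.5] ((162.53250122070312, 236.7168426513672), (46.17783737182617, 19.119373321533203), 33.11134338378906)
sil [480, 226, 29, 24, 574] [494.3 237.7] ((494.0, 237.5), (23.0, 28.0), 90.0)
sil [353, 347, 28, 53, 165] [364.2 366.7] ((362.30572509765625, 370.4394836425781), (12.769390106201172, 58.10072708129883), 28.610458374023438)
sil [408, 347, 19, 20, 102] [420.2 358.9] ((418.0890197753906, 354.8249206542969), (23.53253936767578, 9.91417121887207), 60.64224624633789)
```

View pics/c1.png

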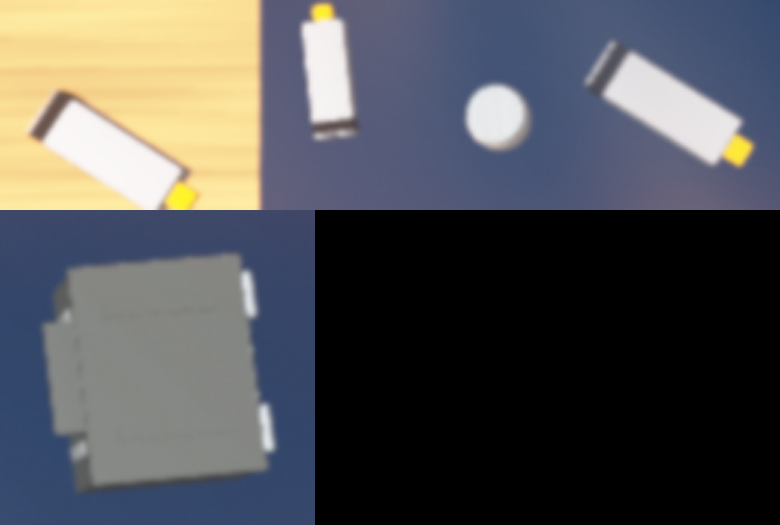

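The crop shows the small pack with block corners at about (226,193), (239,191), (244,229) and (230,231) in the top view. The lid corners are at (418,130), (475,125), (484,196) and (425,202), and the lip edge runs (409,148)–(413,184).

Run:
```python
from h import *
f=grab_frame("top"); g=grab_frame("side")
P=[ray(f,u,v,.03) for u,v in [(226,193),(239.3,190.7),(244,229),(229.7,231)]]
c=sum(P)/4; ax=(P[0]+P[1]-P[2]-P[3])/2
print("pack",c.round(4),"len",np.linalg.norm(ax),"wid",np.linalg.norm(P[0]-P[1]),np.linalg.norm(P[2]-P[3]),"yaw",np.arctan2(ax[1],ax[0]))
L=[ray(f,u,v,.091) for u,v in [(417.7,130),(475,125),(484.3,196),(425,201.7)]]
print("lid corners",[p.round(3).tolist() for p in L],[np.linalg.norm(L[i]-L[i-1]).round(3) for i in range(4)])
E_=[ray(f,u,v,.091) for u,v in [(409.3,147.7),(413.3,184.3)]]
print("lip",[p.round(3).tolist() for p in E_],np.linalg.norm(E_[0]-E_[1]), "edge mid",(sum(E_)/2).round(4))
d=L[0]-L[3]; print("hinge line dir yaw",np.arctan2(d[1],d[0]), "hinge mid",((L[1]+L[2])/2).round(4))
e=sum(E_)/2;h=(L[1]+L[2])/2;print("dist",np.linalg.norm(e-h),"x-axis dir",np.arctan2(*(h-e)[1::-1]))
for n,u,v,z in [("spool",278,168,.05),("disp",290.2,223.5,.105),("can",494,237.5,.14)]: print(n,ray(f,u,v,z).round(3))
print("side px check pack",px(g,c),"lip",px(g,e))
```

```text
pack [0.4822 0.4197 0.03  ] len 0.1046421462739684 wid 0.03655885756584439 0.03876853041587169 yaw 0.10463237283585053
lid corners [[0.68, -0.075, 0.091], [0.69, -0.228, 0.091], [0.499, -0.241, 0.091], [0.488, -0.085, 0.091]] [np.float64(0.192), np.float64(0.154), np.float64(0.191), np.float64(0.156)]
lip [[0.632, -0.05, 0.091], [0.535, -0.056, 0.091]] 0.09795783579324065 edge mid [ 0.5835 -0.0534  0.091 ]
hinge line dir yaw 0.050576884571477056 hinge mid [ 0.5946 -0.2345  0.091 ]
dist 0.18140374480602794 x-axis dir -1.5095960433298021
spool [0.594 0.299 0.05 ]
disp [0.439 0.266 0.105]
can [ 0.389 -0.241  0.14 ]
side px check pack [275.9665028  177.23276671] lip [404.55522874 244.63556511]
```

Request:
move_arm(
  steps=[
    {"offset":[0,0,-4.5],"rotation":[0,0,0],"hand":0},
    {"offset":[0,0,-4.5],"rotation":[0,0,0],"hand":0},
    {"offset":[0,0,-4],"rotation":[0,0,0],"hand":0},
    {"offset":[3.5,-3.2,0],"rotation":[0,0,0],"hand":0},
    {"offset":[3.5,-3.2,0],"rotation":[0,0,0],"hand":0},
    {"offset":[3.5,-3.2,0],"rotation":[0,0,0],"hand":0},
    {"offset":[3.5,-3.2,0],"rotation":[0,0,0],"hand":0},
    {"offset":[3.5,-3.2,0],"rotation":[0,0,0],"hand":0},
    {"offset":[3.5,-3.2,0],"rotation":[0,0,0],"hand":0},
    {"offset":[3.5,-3.2,0],"rotation":[0,0,0],"hand":0},
    {"offset":[3.5,-3.2,0],"rotation":[0,0,0],"hand":0},
    {"offset":[3.5,-3.2,0],"rotation":[0,0,0],"hand":0},
    {"offset":[3.5,-3.2,0],"rotation":[0,0,0],"hand":0},
    {"offset":[3.5,-3.2,0],"rotation":[0,0,0],"hand":0},
    {"offset":[3.5,-3.2,0],"rotation":[0,0,0],"hand":0},
    {"offset":[3.5,-3.2,0],"rotation":[0,0,0],"hand":0},
    {"offset":[3.5,-3.2,0],"rotation":[0,0,0],"hand":0},
    {"offset":[3.5,-3.2,0],"rotation":[0,0,0],"hand":0},
    {"offset":[3.5,-3.2,0],"rotation":[0,0,0],"hand":0},
    {"offset":[0,0,0],"rotation":[0,0,0.1],"hand":0},
  ],
)

```text
clock: 2.25
tool_pos: [0.5777, 0.0214, 0.3604]
eef_rot: [-3.136, -0.0, 0.174]
force: [0.1, -0.2, -0.4]
gripper_width: 0.0004
gripper_force: 0.0
```

Request:
move_arm(
  steps=[
    {"offset":[0,0,0],"rotation":[0,0,0.11],"hand":0},
    {"offset":[0,0,0],"rotation":[-0.12,0,0],"hand":0},
    {"offset":[0,0,0],"rotation":[-0.12,0,0],"hand":0},
    {"offset":[0,0,0],"rotation":[-0.12,0,0],"hand":0},
    {"offset":[0,0,0],"rotation":[-0.12,0,0],"hand":0},
    {"offset":[0,0,0],"rotation":[-0.12,0,0],"hand":0},
    {"offset":[0,0,0],"rotation":[-0.12,0,0],"hand":0},
    {"offset":[0,0,0],"rotation":[-0.12,0,0],"hand":0},
    {"offset":[0,0,0],"rotation":[0,0,0],"hand":0},
    {"offset":[0,0,0],"rotation":[0,0,0],"hand":0},
  ],
)

```text
clock: 3.25
tool_pos: [0.5767, 0.0137, 0.3608]
eef_rot: [2.304, 0.001, 0.056]
force: [0.4, -0.4, -0.4]
gripper_width: -0.0001
gripper_force: 0.0
```

```bash
python3 -c "
from plant import *
s=get_state();print(s['joint_positions'].round(2),s['tool_pos'],s['eef_rot'])"
```

```text
[ 0.06  0.35 -0.73  1.47  0.93  1.89 -2.13] [0.57667183 0.01370304 0.36079741] [2.30358403e+00 1.11721880e-03 5.55424763e-02]
```

Request:
move_arm(
  steps=[
    {"offset":[0,-2.9,2.68],"rotation":[0,0,0],"hand":0},
    {"offset":[0,-2.9,2.68],"rotation":[0,0,0],"hand":0},
    {"offset":[0,-2.9,2.68],"rotation":[0,0,0],"hand":0},
    {"offset":[0,-2.9,2.68],"rotation":[0,0,0],"hand":0},
    {"offset":[0,-2.9,2.68],"rotation":[0,0,0],"hand":0},
    {"offset":[0,-2.9,2.68],"rotation":[0,0,0],"hand":0},
    {"offset":[0,-2.9,2.68],"rotation":[0,0,0],"hand":0},
    {"offset":[0,-2.9,2.68],"rotation":[0,0,0],"hand":0},
    {"offset":[0,0,0],"rotation":[0,0,0],"hand":0},
    {"offset":[0,0,0],"rotation":[0,0,0],"hand":0},
  ],
)

```text
clock: 4.25
tool_pos: [0.5777, 0.0071, 0.0469]
eef_rot: [2.302, -0.001, 0.052]
force: [-0.1, 0.4, 0.4]
gripper_width: 0.0001
gripper_force: 0.0
```

```bash
python3 -c "
from plant import *
s=get_state();print(s['joint_positions'].round(2),s['tool_pos'],s['eef_rot'])"
```

```text
[ 0.01  0.68 -0.64  1.74  1.05  1.57 -2.57] [0.57765632 0.0070971  0.04690006] [ 2.30156993e+00 -1.04235687e-03  5.15122940e-02]
```

Request:
move_arm(
  steps=[
    {"offset":[0,1.4,1.55],"rotation":[0,0,0],"hand":0},
    {"offset":[0,1.4,1.55],"rotation":[0,0,0],"hand":0},
    {"offset":[0,1.4,1.55],"rotation":[0,0,0],"hand":0},
    {"offset":[0,0,0],"rotation":[0,0,0],"hand":0},
    {"offset":[0,0,0],"rotation":[0,0,0],"hand":0},
  ],
)

```text
clock: 4.75
tool_pos: [0.5805, -0.0554, 0.0468]
eef_rot: [2.301, -0.002, 0.052]
force: [-0.2, 0.6, -0.0]
gripper_width: 0.0002
gripper_force: 0.0
```

Run:
```python
from h import *
f=grab_frame("side"); cv2.imwrite("pics/s2.png",cv2.resize(f["image"][180:360,280:560],None,fx=2.5,fy=2.5)); s=get_state();print(s['joint_positions'].round(2),s['tool_pos'])
```

```text
[ 0.09  0.64 -0.62  1.8   1.09  1.49 -2.52] [ 0.58052814 -0.05416419  0.04642296]
```

View pics/s2.png

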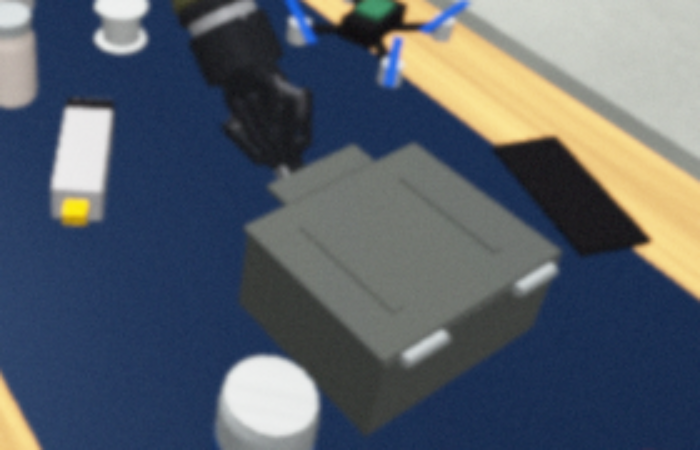

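The fingertip sits at the lip edge, at about (285,175) in the crop, low and in front of it with nothing touched. Now I lift along the hinge arc.

Request:
move_arm(
  steps=[
    {"offset":[0,1.26,-0.69],"rotation":[0,0,0],"hand":0},
    {"offset":[0,1.23,-0.86],"rotation":[0,0,0],"hand":0},
    {"offset":[0,1.23,-0.86],"rotation":[0,0,0],"hand":0},
    {"offset":[0,1.23,-0.86],"rotation":[0,0,0],"hand":0},
    {"offset":[0,1.41,-0.53],"rotation":[0,0,0],"hand":0},
    {"offset":[0,1.41,-0.53],"rotation":[0,0,0],"hand":0},
    {"offset":[0,1.41,-0.53],"rotation":[0,0,0],"hand":0},
    {"offset":[0,0,0],"rotation":[0,0,0],"hand":0},
    {"offset":[0,0,0],"rotation":[0,0,0],"hand":0},
  ],
)

```text
clock: 5.7
tool_pos: [0.5818, -0.0796, 0.1468]
eef_rot: [2.302, -0.001, 0.054]
force: [0.3, 1.1, -1.1]
gripper_width: 0.0004
gripper_force: 0.5
```

Run:
```python
from h import *
f=grab_frame("side"); cv2.imwrite("pics/s3.png",cv2.resize(f["image"][120:360,280:560],None,fx=2.3,fy=2.3)); s=get_state();print(s['joint_positions'].round(2),s['tool_pos'],s['force'])
```

```text
[ 0.17  0.48 -0.65  1.78  1.02  1.54 -2.34] [ 0.58155556 -0.07923996  0.14614989] [ 0.0171357   0.10069705 -0.60722735]
```

View pics/s3.png

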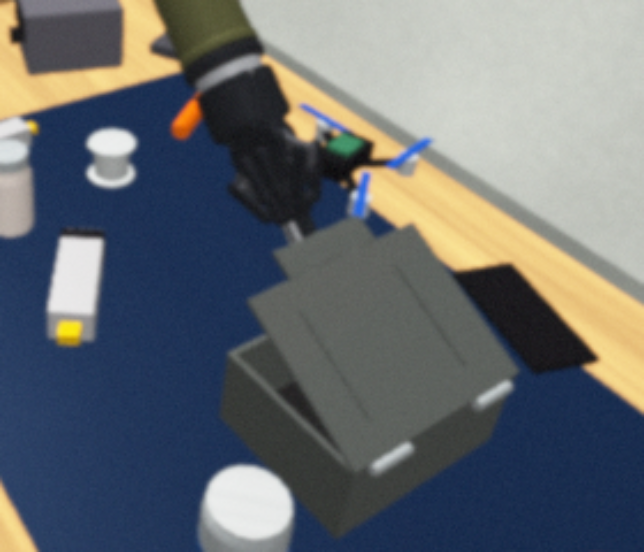

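The lid is up about 0.5 rad, with the lip at (320,250) in the crop resting on the finger. Continuing the arc past the balance point.

Request:
move_arm(
  steps=[
    {"offset":[0,1.5,-0.16],"rotation":[0,0,0],"hand":0},
    {"offset":[0,1.5,-0.16],"rotation":[0,0,0],"hand":0},
    {"offset":[0,1.5,-0.16],"rotation":[0,0,0],"hand":0},
    {"offset":[0,1.3,0.22],"rotation":[0,0,0],"hand":0},
    {"offset":[0,1.3,0.22],"rotation":[0,0,0],"hand":0},
    {"offset":[0,1.3,0.22],"rotation":[0,0,0],"hand":0},
    {"offset":[0,1.2,0.57],"rotation":[0,0,0],"hand":0},
    {"offset":[0,1.2,0.57],"rotation":[0,0,0],"hand":0},
    {"offset":[0,1.2,0.57],"rotation":[0,0,0],"hand":0},
    {"offset":[0,0.98,0.86],"rotation":[0,0,0],"hand":0},
    {"offset":[0,0.98,0.86],"rotation":[0,0,0],"hand":0},
    {"offset":[0,0.98,0.86],"rotation":[0,0,0],"hand":0},
    {"offset":[0,0.53,0.88],"rotation":[0,0,0],"hand":0},
    {"offset":[0,0.53,0.88],"rotation":[0,0,0],"hand":0},
    {"offset":[0,0.53,0.88],"rotation":[0,0,0],"hand":0},
    {"offset":[0,0,0],"rotation":[0,0,0],"hand":0},
    {"offset":[0,0,0],"rotation":[0,0,0],"hand":0},
    {"offset":[0,0,0],"rotation":[0,0,0],"hand":0},
  ],
)

```text
clock: 7.55
tool_pos: [0.5909, -0.2413, 0.222]
eef_rot: [2.302, -0.0, 0.056]
force: [0.5, -0.3, -0.3]
gripper_width: -0.0002
gripper_force: 0.0
```

Run:
```python
from h import *
f=grab_frame("side"); cv2.imwrite("pics/s4.png",cv2.resize(f["image"][120:380,260:560],None,fx=2,fy=2)); s=get_state();print(s['joint_positions'].round(2),s['tool_pos'],s['force'])
```

```text
[ 0.41  0.32 -0.59  1.77  1.03  1.39 -2.04] [ 0.59090277 -0.24120165  0.22208915] [-0.61859312  0.24283931 -0.18908518]
```

View pics/s4.png

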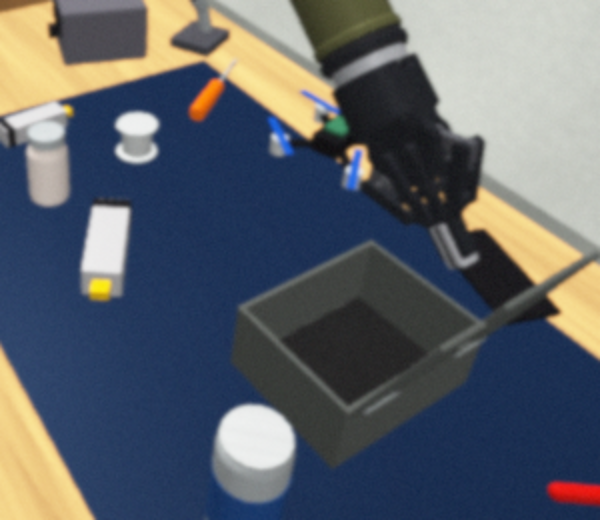

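The lid lies back on its stop, at right in the picture around (540,290), the box is open, and the finger is clear of it. Next I retreat, untilt and go over the pack.

Request:
move_arm(
  steps=[
    {"offset":[0,0,-4],"rotation":[0,0,0],"hand":0},
    {"offset":[0,0,-4],"rotation":[0,0,0],"hand":0},
    {"offset":[0,0,-4],"rotation":[0,0,0],"hand":0},
    {"offset":[0,0,-4],"rotation":[0,0,0],"hand":0},
    {"offset":[0,0,-4],"rotation":[0,0,0],"hand":0},
    {"offset":[0,0,0],"rotation":[0.12,0,0],"hand":0.9},
    {"offset":[0,0,0],"rotation":[0.12,0,0],"hand":0.9},
    {"offset":[0,0,0],"rotation":[0.12,0,0],"hand":0.9},
    {"offset":[0,0,0],"rotation":[0.12,0,0],"hand":0.9},
    {"offset":[0,0,0],"rotation":[0.12,0,0],"hand":0.9},
    {"offset":[0,0,0],"rotation":[0.12,0,0],"hand":0.9},
    {"offset":[0,0,0],"rotation":[0.12,0,0],"hand":0.9},
    {"offset":[0,0,0],"rotation":[0,0,-0.05],"hand":0.9},
    {"offset":[0,0,0],"rotation":[0,0,0],"hand":0.9},
  ],
)

```text
clock: 9.0
tool_pos: [0.5823, -0.0944, 0.3554]
eef_rot: [-3.142, 0.0, 0.103]
force: [-0.2, 0.8, 0.4]
gripper_width: 0.0772
gripper_force: 0.0
```

Run:
```python
from h import *
s=get_state();print(s['joint_positions'].round(2),s['tool_pos'],s['eef_rot'],s['gripper_width'])
from scipy.spatial.transform import Rotation as Ro
print((Ro.from_euler('xyz',s['eef_rot']).as_matrix().T@(np.array([.482,.420,.20])-s['tool_pos'])*100).round(2))
```

```text
[ 0.66  0.22 -0.65  1.38  0.13  1.59 -1.45] [ 0.58234832 -0.09439984  0.35544628] [-3.14152913e+00  3.90721232e-04  1.03260524e-01] 0.07719779804505633
[ -4.67 -52.2   15.55]
```

Request:
move_arm(
  steps=[
    {"offset":[-0.36,-4.02,0],"rotation":[0,0,0],"hand":0.9},
    {"offset":[-0.36,-4.02,0],"rotation":[0,0,0],"hand":0.9},
    {"offset":[-0.36,-4.02,0],"rotation":[0,0,0],"hand":0.9},
    {"offset":[-0.36,-4.02,0],"rotation":[0,0,0],"hand":0.9},
    {"offset":[-0.36,-4.02,0],"rotation":[0,0,0],"hand":0.9},
    {"offset":[-0.36,-4.02,0],"rotation":[0,0,0],"hand":0.9},
    {"offset":[-0.36,-4.02,0],"rotation":[0,0,0],"hand":0.9},
    {"offset":[-0.36,-4.02,0],"rotation":[0,0,0],"hand":0.9},
    {"offset":[-0.36,-4.02,0],"rotation":[0,0,0],"hand":0.9},
    {"offset":[-0.36,-4.02,0],"rotation":[0,0,0],"hand":0.9},
    {"offset":[-0.36,-4.02,0],"rotation":[0,0,0],"hand":0.9},
    {"offset":[-0.36,-4.02,0],"rotation":[0,0,0],"hand":0.9},
    {"offset":[-0.36,-4.02,0],"rotation":[0,0,0],"hand":0.9},
    {"offset":[0,0,3.9],"rotation":[0,0,0],"hand":0.9},
    {"offset":[0,0,3.9],"rotation":[0,0,0],"hand":0.9},
    {"offset":[0,0,3.9],"rotation":[0,0,0],"hand":0.9},
    {"offset":[0,0,3.9],"rotation":[0,0,0],"hand":0.9},
    {"offset":[0,0,0],"rotation":[0,0,0],"hand":0.9},
    {"offset":[0,0,0],"rotation":[0,0,0],"hand":0.9},
  ],
)

```text
clock: 10.9
tool_pos: [0.4803, 0.4224, 0.2003]
eef_rot: [-3.142, 0.0, 0.106]
force: [-0.5, 0.2, 1.0]
gripper_width: 0.077
gripper_force: 0.0
```

Run:
```python
from h import *
f=grab_frame("side"); cv2.imwrite("pics/s5.png",cv2.resize(f["image"][20:260,180:460],None,fx=2.3,fy=2.3)); s=get_state();print(s['joint_positions'].round(2),s['tool_pos'],s['eef_rot'])
from scipy.spatial.transform import Rotation as Ro
print((Ro.from_euler('xyz',s['eef_rot']).as_matrix().T@(np.array([.482,.420,.006])-s['tool_pos'])*100).round(2))
```

```text
[-0.09  0.45 -0.9   1.5   0.36  1.36 -2.48] [0.48107879 0.42299675 0.20177654] [-3.13993135e+00 -1.97637054e-03  1.05880543e-01]
[ 0.02  0.34 19.58]
```

View pics/s5.png

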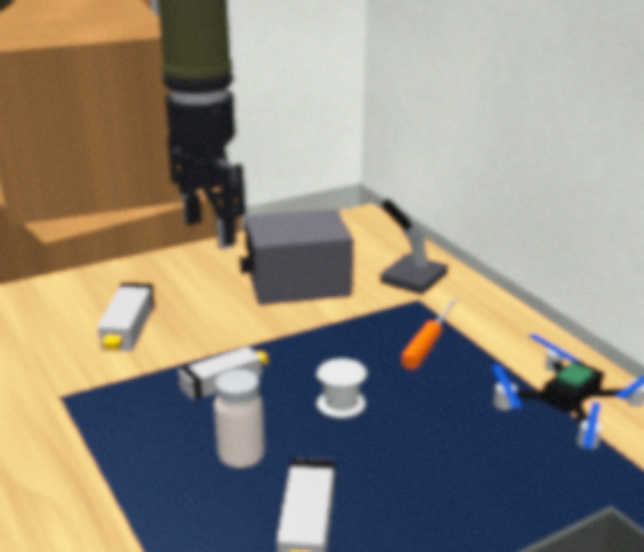

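The open gripper hangs above the small pack, which is at (225,370) in the crop. The jar and reel are clear. Descending and gripping.

Request:
move_arm(
  steps=[
    {"offset":[0,0.15,3],"rotation":[0,0,0],"hand":0.9},
    {"offset":[0,0.15,3],"rotation":[0,0,0],"hand":0.9},
    {"offset":[0,0,3],"rotation":[0,0,0],"hand":0.9},
    {"offset":[0,0,3],"rotation":[0,0,0],"hand":0.9},
    {"offset":[0,0,2.5],"rotation":[0,0,0],"hand":0.9},
    {"offset":[0,0,2],"rotation":[0,0,0],"hand":0.9},
    {"offset":[0,0,1.5],"rotation":[0,0,0],"hand":0.9},
    {"offset":[0,0,1.5],"rotation":[0,0,0],"hand":0.9},
    {"offset":[0,0,0],"rotation":[0,0,0],"hand":0.9},
    {"offset":[0,0,0],"rotation":[0,0,0],"hand":0.9},
    {"offset":[0,0,0],"rotation":[0,0,0],"hand":0.2},
    {"offset":[0,0,0],"rotation":[0,0,0],"hand":0.2},
    {"offset":[0,0,0],"rotation":[0,0,0],"hand":0.2},
    {"offset":[0,0,0],"rotation":[0,0,0],"hand":0.2},
    {"offset":[0,0,0],"rotation":[0,0,0],"hand":0.2},
    {"offset":[0,0,0],"rotation":[0,0,0],"hand":0.2},
  ],
)

```text
clock: 12.55
tool_pos: [0.4821, 0.4194, 0.0058]
eef_rot: [-3.14, -0.002, 0.105]
force: [-1.0, -0.2, 6.4]
gripper_width: 0.0347
gripper_force: 61.5
```

Request:
move_arm(
  steps=[
    {"offset":[0,0,-1],"rotation":[0,0,0],"hand":0.2},
    {"offset":[0,0,-2],"rotation":[0,0,0],"hand":0.2},
    {"offset":[0,0,-4],"rotation":[0,0,0],"hand":0.2},
    {"offset":[0,0,-4],"rotation":[0,0,0],"hand":0.2},
    {"offset":[0,0,-4],"rotation":[0,0,0],"hand":0.2},
    {"offset":[0,0,-4],"rotation":[0,0,0],"hand":0.2},
    {"offset":[0,0,-3],"rotation":[0,0,0],"hand":0.2},
    {"offset":[0,0,0],"rotation":[0,0,0],"hand":0.2},
  ],
)

```text
clock: 13.35
tool_pos: [0.4826, 0.4202, 0.2296]
eef_rot: [-3.138, -0.006, 0.105]
force: [-0.7, 0.9, -1.8]
gripper_width: 0.0349
gripper_force: 60.8
```

Run:
```python
from h import *
s=get_state();print(s['tool_pos'],s['eef_rot'],s['gripper_width'],s['gripper_force'])
from scipy.spatial.transform import Rotation as Ro
print((Ro.from_euler('xyz',s['eef_rot']).as_matrix().T@(np.array([.587,-.155,.227])-s['tool_pos'])*100).round(2))
```

```text
[0.48258298 0.42019959 0.22963886] [-3.13783803 -0.00618231  0.1048229 ] 0.03492440693831487 60.753936767578125
[ 4.36 58.3   0.07]
```

Request:
move_arm(
  steps=[
    {"offset":[0.2,1.5,0],"rotation":[0,0,0],"hand":0.2},
    {"offset":[0.24,3,0],"rotation":[0,0,0],"hand":0.2},
    {"offset":[0.27,3.6,0],"rotation":[0,0,0],"hand":0.2},
    {"offset":[0.27,3.6,0],"rotation":[0,0,0],"hand":0.2},
    {"offset":[0.27,3.6,0],"rotation":[0,0,0],"hand":0.2},
    {"offset":[0.27,3.6,0],"rotation":[0,0,0],"hand":0.2},
    {"offset":[0.27,3.6,0],"rotation":[0,0,0],"hand":0.2},
    {"offset":[0.27,3.6,0],"rotation":[0,0,0],"hand":0.2},
    {"offset":[0.27,3.6,0],"rotation":[0,0,0],"hand":0.2},
    {"offset":[0.27,3.6,0],"rotation":[0,0,0],"hand":0.2},
    {"offset":[0.27,3.6,0],"rotation":[0,0,0],"hand":0.2},
    {"offset":[0.27,3.6,0],"rotation":[0,0,0],"hand":0.2},
    {"offset":[0.27,3.6,0],"rotation":[0,0,0],"hand":0.2},
    {"offset":[0.27,3.6,0],"rotation":[0,0,0],"hand":0.2},
    {"offset":[0.24,3.6,0],"rotation":[0,0,0],"hand":0.2},
    {"offset":[0.24,3.4,0],"rotation":[0,0,0],"hand":0.2},
    {"offset":[0.2,2.5,0],"rotation":[0,0,0],"hand":0.2},
    {"offset":[0,1.1,0],"rotation":[0,0,0.045],"hand":0.2},
    {"offset":[0,0,0],"rotation":[0,0,0],"hand":0.2},
    {"offset":[0,0,0],"rotation":[0,0,0],"hand":0.2},
  ],
)

```text
clock: 15.35
tool_pos: [0.5855, -0.1547, 0.224]
eef_rot: [-3.14, 0.001, 0.062]
force: [0.5, 0.3, -1.7]
gripper_width: 0.0349
gripper_force: 60.6
```

Run:
```python
from h import *
f=grab_frame("side"); cv2.imwrite("pics/s6.png",cv2.resize(f["image"][60:380,240:580],None,fx=1.7,fy=1.7)); s=get_state();print(s['tool_pos'],s['eef_rot'],s['gripper_width'],s['gripper_force'],s['joint_positions'].round(2))
```

```text
[ 0.58569377 -0.15413123  0.22435626] [-3.14033146e+00  5.71380954e-04  6.28407242e-02] 0.03501688067772444 60.60896873474121 [ 0.76  0.3  -0.67  1.56  0.18  1.35 -1.43]
```

View pics/s6.png

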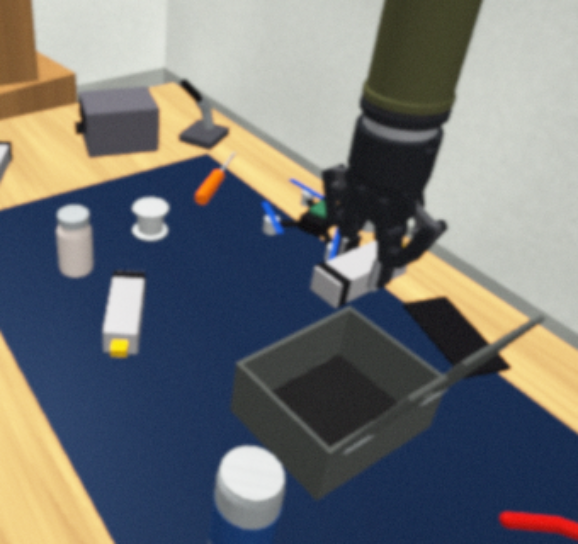

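The pack is held level at (350,275) in the crop, above the box. Lowering.

Request:
move_arm(
  steps=[
    {"offset":[0,0,2],"rotation":[0,0,0],"hand":0.2},
    {"offset":[0,0,3],"rotation":[0,0,0],"hand":0.2},
    {"offset":[0,0,3],"rotation":[0,0,0],"hand":0.2},
    {"offset":[0,0,3],"rotation":[0,0,0],"hand":0.2},
    {"offset":[0,0,2.5],"rotation":[0,0,0],"hand":0.2},
    {"offset":[0,0,2],"rotation":[0,0,0],"hand":0.2},
    {"offset":[0,0,2],"rotation":[0,0,0],"hand":0.2},
    {"offset":[0,0,1.5],"rotation":[0,0,0],"hand":0.2},
    {"offset":[0,0,1],"rotation":[0,0,0],"hand":0.2},
    {"offset":[0,0,0.6],"rotation":[0,0,0],"hand":0.2},
    {"offset":[0,0,0],"rotation":[0,0,0],"hand":0.2},
    {"offset":[0,0,0],"rotation":[0,0,0],"hand":0.2},
  ],
)

```text
clock: 16.6
tool_pos: [0.5865, -0.1568, 0.0193]
eef_rot: [3.141, -0.001, 0.06]
force: [0.1, -0.4, -1.9]
gripper_width: 0.0351
gripper_force: 60.7
```

Request:
move_arm(
  steps=[
    {"offset":[0,0,0.3],"rotation":[0,0,0],"hand":0.2},
    {"offset":[0,0,0.3],"rotation":[0,0,0],"hand":0.2},
    {"offset":[0,0,0.1],"rotation":[0,0,0],"hand":0.2},
    {"offset":[0,0,0],"rotation":[0,0,0],"hand":0.2},
    {"offset":[0,0,0],"rotation":[0,0,0],"hand":0.2},
  ],
)

```text
clock: 17.1
tool_pos: [0.5859, -0.1568, 0.0116]
eef_rot: [3.142, -0.0, 0.06]
force: [-0.0, 0.6, -2.1]
gripper_width: 0.0349
gripper_force: 60.7
```

Request:
move_arm(
  steps=[
    {"offset":[0,0,0.1],"rotation":[0,0,0],"hand":0.2},
    {"offset":[0,0,0],"rotation":[0,0,0],"hand":0.2},
    {"offset":[0,0,0],"rotation":[0,0,0],"hand":0.5},
    {"offset":[0,0,0],"rotation":[0,0,0],"hand":0.65},
    {"offset":[0,0,0],"rotation":[0,0,0],"hand":0.65},
    {"offset":[0,0,0],"rotation":[0,0,0],"hand":0.65},
    {"offset":[0,0,-1],"rotation":[0,0,0],"hand":0.65},
    {"offset":[0,0,-2],"rotation":[0,0,0],"hand":0.65},
    {"offset":[0,0,-3],"rotation":[0,0,0],"hand":0.65},
    {"offset":[0,0,-4],"rotation":[0,0,0],"hand":0.65},
    {"offset":[0,0,-4],"rotation":[0,0,0],"hand":0.65},
    {"offset":[0,0,-4],"rotation":[0,0,0],"hand":0.65},
    {"offset":[0,0,-4],"rotation":[0,0,0],"hand":0.65},
    {"offset":[0,-4,0],"rotation":[0,0,0],"hand":0.65},
    {"offset":[0,-4,0],"rotation":[0,0,0],"hand":0.65},
    {"offset":[0,-4,0],"rotation":[0,0,0],"hand":0.65},
    {"offset":[0,-4,0],"rotation":[0,0,0],"hand":0.65},
    {"offset":[0,0,0],"rotation":[0,0,0],"hand":0.65},
    {"offset":[0,0,0],"rotation":[0,0,0],"hand":0.65},
  ],
)

```text
clock: 19.0
tool_pos: [0.5763, 0.0044, 0.2315]
eef_rot: [3.141, -0.001, 0.063]
force: [0.3, -0.1, 0.2]
gripper_width: 0.0557
gripper_force: 0.0
```

Run:
```python
from h import *
f=grab_frame("side"); cv2.imwrite("pics/s7.png",cv2.resize(f["image"][60:380,240:580],None,fx=1.7,fy=1.7)); s=get_state();print(s['tool_pos'],s['force'],s['gripper_width'])
```

```text
[0.57638547 0.00249548 0.23115268] [ 0.14111839 -0.49556069  0.29377212] 0.055241375188006606
```

View pics/s7.png

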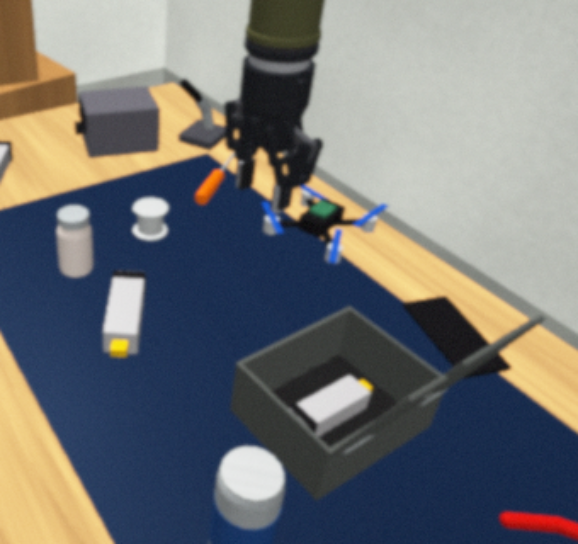

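The pack lies flat on the box floor at (335,400) in the crop, the lid stands open, and the jar, reel and can look unmoved. Handing in.

```bash
python3 -c "
from plant import *
print(hand_in())"
```

```text
the job is handed in; nothing more can be done
None
```

The lid is open on its stop, the smallest pack lies flat on the box floor, the reel, jar and can look unmoved in the last picture, and the job was handed in at about 19 s of the 64 s; the hand-in call returned no verdict.

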